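# Sort a pile of desk bits into their trays

## Task

Someone has piled the small desk things on top of one another. Take the pile apart from the top down, one thing at a time and without shifting what is still below, and set each down flat in the middle of its own wooden tray: the binder clip in the square tray, the eraser lengthwise in the rectangular tray and the tape roll in the round tray. Do not drop or throw anything, and leave the calculator and the earphone case where they are.

Things in the scene. Friction and masses are not known exactly. Their poses are not given: they have to be found in the camera images.
- clip: Black binder clip, top of the pile, 24 (along its x) x 32 (along its y) mm solid black body 16 mm high, a wedge that narrows along x from 24 mm at the foot to 4 mm at the top while its two ends in y are flat and upright; it rests crosswise on the eraser, with its two thin wire handles upright above it to 32 mm (the handles cannot be gripped; grip the body by its two flat ends, across its y). Origin: centre of its underside, z up.
- eraser: Blue and white eraser, in the middle of the pile, lying on the tape roll: 21 (x) x 52 (y) x 12 (z) mm. Origin: centre of its underside, z up.
- tape_roll: Dark roll of tape lying flat on the desk at the bottom of the pile, 53 to 55 mm across and 19 mm high (solid to the fingers from outside; grip it across its outside). Its middle lies 1.5 mm along +x from the origin. Origin: its underside, z up.
- square_tray: A shallow brown wooden desk tray, fixed to the desk, 4.5 mm high, with a 2 mm thick floor and a rounded rim 4.5 mm wide. Origin: centre of its underside, on the desk; z up. Square, 50 x 50 mm inside the rim, for the clip.
- rect_tray: A shallow brown wooden desk tray, fixed to the desk, 4.5 mm high, with a 2 mm thick floor and a rounded rim 4.5 mm wide. Origin: centre of its underside, on the desk; z up. Rectangular with nearly sharp corners, 41 (x) x 72 (y) mm inside the rim, for the eraser, whose y axis must lie along the tray's y axis, either way round.
- round_tray: A shallow brown wooden desk tray, fixed to the desk, 4.5 mm high, with a 2 mm thick floor and a rounded rim 4.5 mm wide. Origin: centre of its underside, on the desk; z up. Round, 74 mm across inside the rim, for the tape roll.
- calculator: Grey pocket calculator, 118 (x) x 68 (y) x 13 mm, loose on the desk; a bystander to leave alone. Origin: centre of its underside. (Keep the arm clear of the two fixed monitors behind the work: their upright panels reach from 90 mm above the desk to 510 mm; the nearest upright edges stand at about x = 0.45, y = 0.30, whose panel runs back towards x = 0.36, y = 0, and x = 0.43, y = 0.44, whose panel runs off to x = 0.88, y = 0.89.)
- earbud_case: White closed earphone case standing upright, 25 (x) x 58 (y) x 46 mm, loose on the desk; a bystander to leave alone. Origin: centre of its underside.

How it is judged:
On the way, in this order (a step that is already met when the one before it is completed fails the run):
1. the binder clip lies flat and released in the square tray, with what was below it still where it stood (within 20 mm) (horizontal distance between clip and square_tray below 0.012 m and z of clip in the frame of square_tray below 0.0036 m and angle between clip's own z axis and vertical below 0.1 rad and linear speed of clip below 0.03 m/s and contact force between clip and the fingers below 0.05 N and distance of each of eraser, tape_roll from where it was at the start of the episode below 0.02 m), for 0.2 s.
2. the eraser lies flat and released in the rectangular tray, with what was below it still where it stood (within 20 mm) (horizontal distance between eraser and rect_tray below 0.012 m and z of eraser in the frame of rect_tray below 0.0036 m and angle between eraser's own z axis and vertical below 0.1 rad and linear speed of eraser below 0.03 m/s and angle between the y axis of eraser and the y axis of rect_tray, either way round below 0.35 rad and contact force between eraser and the fingers below 0.05 N and distance of tape_roll from where it was at the start of the episode below 0.02 m), for 0.2 s.
3. the tape roll lies flat and released in the round tray (horizontal distance between tape_roll and round_tray below 0.012 m and z of tape_roll in the frame of round_tray below 0.0036 m and angle between tape_roll's own z axis and vertical below 0.1 rad and linear speed of tape_roll below 0.03 m/s and contact force between tape_roll and the fingers below 0.05 N), for 0.2 s.
At the end, for the whole second after the job is handed in: The clip, eraser and tape roll each lie flat on the floor of their own trays (origin within 12 mm of the tray's centre, underside under 3.6 mm above the tray's underside, tilt under 0.10 rad; the eraser along the tray within 0.35 rad), released and at rest (all of step 3 and horizontal distance between clip and square_tray below 0.012 m and z of clip in the frame of square_tray below 0.0036 m and angle between each of clip, eraser's own z axis and vertical below 0.1 rad and linear speed of each of clip, eraser below 0.03 m/s and contact force between each of clip, eraser and the fingers below 0.05 N and horizontal distance between eraser and rect_tray below 0.012 m and z of eraser in the frame of rect_tray below 0.0036 m and angle between the y axis of eraser and the y axis of rect_tray, either way round below 0.35 rad); the robot touches nothing.
It fails at once if the calculator or the earphone case is moved by more than 15 mm (distance of any of earbud_case, calculator from where it was at the start of the episode above 0.015 m).
It fails at once if one of the piled things is dropped or thrown (faster than 1.5 m/s) (linear speed of any of clip, eraser, tape_roll above 1.5 m/s).
It also fails if it takes over 88 s, if anything falls off the work surface, if the arm or the gripper's body presses on something with over 40 N, if the wrist force passes 120 N, or if a joint passes its speed limit or range.

## Robot

A 7-joint arm with a two-finger parallel gripper is mounted at the origin on a cart in front of the work surface, level with it; the furniture and walls round the work are solid. World frame = base frame: x ahead of the robot, y to its left, z up, the work surface at z = 0. Lengths are in m, angles in rad, forces in N, time in s.
With the tool pointing down it reaches from about 0.425 to 0.875 m from the base axis. Payload 4.7 kg.
Tool frame: the origin (TCP) lies on the centre line of the jaws, within the pads' length; the fingertips stand 14 mm ahead of it and the grasp point (between the pads) lies 5 mm behind it; z points along the fingers, y is the line along which they close (so a half turn about z gives the same grasp; the last joint's range is limited). The gripper opens to 87 mm and grips with 3 to 60 N. Pads are 19 mm wide; open, the fingers measure 117 mm over their backs; the gripper's body (75 mm by 190 mm) begins 51 mm behind the grasp point.
Start: joints at [-1.333, 0.321, -0.07, 1.45, 0.023, 1.371, -0.057], TCP at [0.144, 0.634, 0.237] pointing down, gripper open.
Joint ranges: [-2.86, 2.86], [-0.3, 2.09], [-1.38, 1.24], [0.06, 2.45], [-1.56, 4.7], [0.09, 2.05], [-2.69, 2.69]. Speed limits (rad/s): [2.57, 2.57, 3.14, 3.14, 3.14, 3.14, 3.14].

## Interface

Orientations are given as a rotation vector (axis times angle).
In Python, from bench import * gives the robot as it stands.
- The arm moves only by the shell command python3 -m jog 'ROWS' [FORCE]. ROWS is JSON, a list of rows, each an object of numbers: "claw": the finger opening in mm, from 0 to 87; "dx", "dy", "dz": the shift along the tool's x, y, z in mm; "spin": the turn about the tool's z in degrees. In form: [{"claw": .., "dx": .., "dy": .., "dz": .., "spin": ..}, ...]. A call has 1 to 20 rows; each row is the pose to reach, as a shift and turn from the pose commanded when the call began, along the tool's axes at that moment; what a row does not reach only later rows make up. A row lasts 1/12 s, in which the tool goes at most 41.7 mm and 7.16 degrees, less where a joint would pass 70% of its speed; a pose out of reach is approached as far as the arm can. A call with a gripper value outside its range is refused whole. The fingers move at their own pace and stop on an object; FORCE is the grip in N (left out, the last holds). Time passes only in rows, so rows that repeat a pose let the fingers close. It gives the time, the measured TCP pose, the force, the opening and the grip force at its end, in the units of the state.
- get_state(): the state, without advancing time (a new reading comes with each control period).
- get_image(name): name is "side" or "top"; returns a dict with "frame" (480x640x3 uint8, red, green, blue), "depth" (480x640 float32, m along the optical axis (not along the pixel's ray), 0 where there is no reading), "K" (3x3 intrinsics, pixels), "T" (4x4, takes a point from camera to world coordinates). Camera axes: x right, y down, z forward; pixel columns grow to the right and rows downward; lengths in m; the calibration is good to about 2 mm. A picture is of the moment at which its call begins.
- close_job(): hands the job in; it is judged then, once.
The state is a dict: "time": time; "joint_positions": joint angles; "qd": joint speeds; "joint_torque": joint torques, N m; "position": TCP position; "tool_rot": TCP orientation; "ft_force": force on the tool from outside, world axes, zero at the start; "torque": the same for the moment, N m; "grip_width": opening from 0.0 (shut) to 1.0 (fully open); "grip_force": force on a finger pad.
Only numpy, scipy, OpenCV 4.12 (cv2) and the standard library are available. Lean on these libraries where they do the work, as an engineer would, in place of code of your own. Each camera call takes 0.05 s, during which the arm holds its last target. There are 200 camera calls.

## Working session

There is one attempt and no reset: what is moved stays moved. The work goes in short steps, Python scripts to look and compute and a shell command to move; the robot and the scene stay as the last step left them, time stands still between calls to the robot, and variables do not carry over. Pictures are saved under pics/ and viewed, at most 15 in all, crops included, and the job is handed in when it is done.

```bash
mkdir -p pics
python3 - <<'E'
from bench import *
import cv2,numpy as np
for n in("top","side"):
    d=get_image(n); cv2.imwrite(f"pics/{n}0.png",d["frame"][:,:,::-1]); np.savez(f"{n}0.npz",**d)
    print(n,d["K"].round(1).tolist(),d["T"].round(3).tolist(),(d["depth"]>0).mean())
s=get_state();print(s["time"],s["position"],s["tool_rot"],s["grip_width"],s["ft_force"])
E
```

```text
top [[563.6, 0.0, 321.4], [0.0, 563.6, 242.2], [0.0, 0.0, 1.0]] [[-0.014, -0.988, 0.151, 0.219], [-1.0, 0.016, 0.008, 0.434], [-0.01, -0.151, -0.988, 0.917], [0.0, 0.0, 0.0, 1.0]] 0.995048828125
side [[448.3, 0.0, 314.7], [0.0, 448.3, 240.0], [0.0, 0.0, 1.0]] [[-1.0, -0.001, -0.014, 0.344], [0.01, 0.643, -0.766, 1.091], [0.01, -0.766, -0.643, 0.576], [0.0, 0.0, 0.0, 1.0]] 0.9959602864583333
0.1 [0.14419853 0.63330413 0.23556443] [-3.50724888e-01 -3.12186061e+00  2.76260411e-03] 1.0003264752291592 [-0.10110392 -0.10230851 -0.19277317]
```

View pics/top0.png

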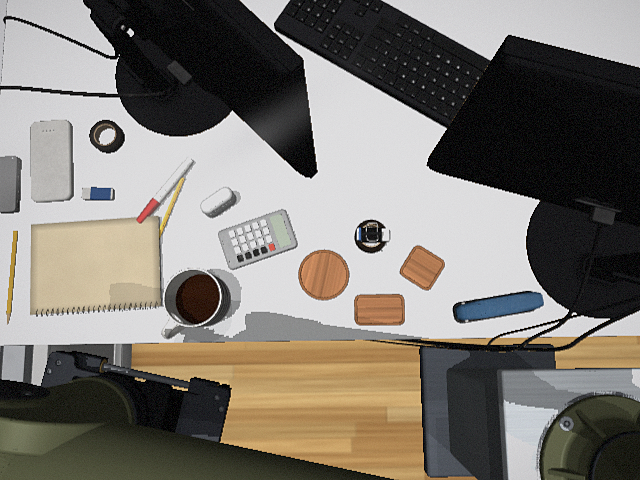

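View pics/side0.png

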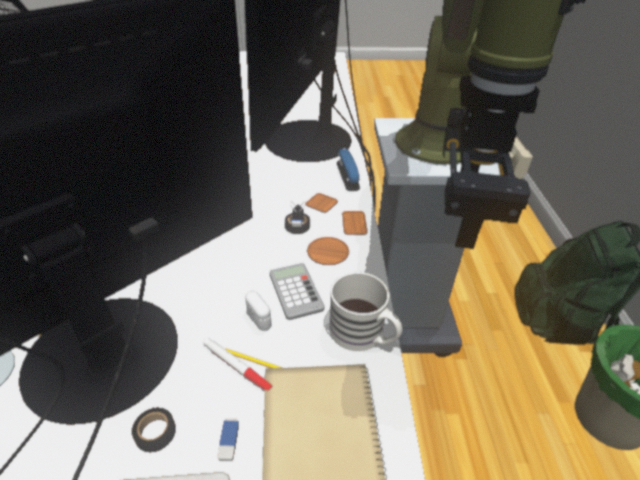

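The top view shows the pile at (372,236), the round tray at (324,274), the square tray at (422,268), the rect tray at (380,309), the calculator at (258,238) and the case at (218,202). In the side view the pile is at (297,220) and the trays at (328,250), (322,203) and (355,223).

```bash
cat > h.py <<'E'
import numpy as np,cv2
def ray(d,uv,z):
    uv=np.atleast_2d(np.array(uv,float)); K,T=d["K"],d["T"]
    r=np.c_[(uv-[K[0,2],K[1,2]])/[K[0,0],K[1,1]],np.ones(len(uv))]@T[:3,:3].T
    return T[:3,3]+r*((z-T[2,3])/r[:,2])[:,None]
def cross(a,ua,b,ub):
    "least-squares meeting point of two pixel rays, and miss distance"
    A=[];B=[];P=[]
    for d,u in((a,ua),(b,ub)):
        o=d["T"][:3,3];r=ray(d,u,0)[0]-o;r/=np.linalg.norm(r)
        M=np.eye(3)-np.outer(r,r);A.append(M);B.append(M@o);P.append((M,o))
    p=np.linalg.lstsq(np.vstack(A),np.hstack(B),rcond=None)[0]
    return p,[np.linalg.norm(M@(p-o)) for M,o in P]
def depthpts(d):
    v,u=np.mgrid[:480,:640];z=d["depth"];K=d["K"]
    p=np.stack([(u-K[0,2])/K[0,0]*z,(v-K[1,2])/K[1,1]*z,z],-1)
    return p@d["T"][:3,:3].T+d["T"][:3,3]
def contours(d,lo,hi,roi,amin=60):
    x0,y0,x1,y1=roi
    h=cv2.cvtColor(d["frame"],cv2.COLOR_RGB2HSV)
    m=cv2.inRange(h,lo,hi);k=np.zeros_like(m);k[y0:y1,x0:x1]=m[y0:y1,x0:x1]
    c,_=cv2.findContours(k,cv2.RETR_EXTERNAL,cv2.CHAIN_APPROX_NONE)
    return [q for q in c if cv2.contourArea(q)>amin]
E
python3 - <<'E'
from h import *
D={n:dict(np.load(n+"0.npz")) for n in("top","side")}
roi={"top":(295,240,450,330),"side":(300,190,372,268)}
C={}
for n in D:
    d=D[n];P=depthpts(d)
    for c in contours(d,(3,70,50),(20,255,255),roi[n]):
        m=np.zeros((480,640),np.uint8);cv2.drawContours(m,[c],-1,1,-1)
        uv=c[:,0,:]; w=ray(d,uv,0.003)[:,:2]
        r=cv2.minAreaRect((w*1000).astype(np.float32))
        M=cv2.moments(c); cc=(M["m10"]/M["m00"],M["m01"]/M["m00"])
        print(n,"px",np.round(cc,1),"world mm",np.round(r[0],1),np.round(r[1],1),round(r[2],1),"depthz",np.median(P[m>0][:,2]).round(4))
    x0,y0,x1,y1=(340,205,410,270) if n=="top" else (272,195,322,240)
    cv2.imwrite(f"pics/z_{n}.png",cv2.resize(d["frame"][y0:y1,x0:x1,::-1],None,fx=10,fy=10,interpolation=cv2.INTER_CUBIC)[:590])
t,s=D["top"],D["side"]
for nm,a,b in(("round",(324,274),(328,250.5)),("square",(422,268),(322,203)),("rect",(380,309),(355,223))): print(nm,cross(t,a,s,b))
P=depthpts(t)
for n in D:
    P=depthpts(D[n]); m=(abs(P[...,0]-.36)<.06)&(abs(P[...,1]-.345)<.06)&(P[...,2]>.008)
    v,u=np.nonzero(m);print(n,len(u),u.min(),u.max(),v.min(),v.max()) if len(u) else 0
    q=P[m]
    for lo,hi in((.012,.024),(.026,.036),(.036,.055),(.055,.09)):
        k=q[(q[:,2]>lo)&(q[:,2]<hi)]; 
        if len(k): print(lo,hi,len(k),k.mean(0).round(4),k.min(0).round(3),k.max(0).round(3),np.median(k[:,2]).round(4))
E
```

```text
top px [379.1 309.4] world mm [248.2 350.6] [80.3 48. ] 89.2 depthz 0.003
top px [323.3 274.4] world mm [305.5 439.9] [81.3 79.9] 89.1 depthz 0.0029
top px [421.9 267.3] world mm [314.6 279. ] [58.2 58. ] 56.0 depthz 0.0029
side px [327.8 250.4] world mm [305.3 437.7] [77.6 79.3] 0.1 depthz 0.003
side px [354.  222.2] world mm [248.  347.6] [75.5 46.7] 89.9 depthz 0.0033
side px [321.3 202.3] world mm [314.9 276.7] [55.3 55.5] 57.0 depthz 0.0032
round (array([0.30568794, 0.43828681, 0.00236976]), [np.float64(0.00036469847475208774), np.float64(0.00036469847475210275)])
square (array([0.31338688, 0.27857633, 0.00173299]), [np.float64(7.593287841182276e-05), np.float64(7.59328784116135e-05)])
rect (array([0.24695647, 0.34897977, 0.00074859]), [np.float64(0.0012588431229226097), np.float64(0.0012588431229228262)])
top 907 345 512 67 274
0.012 0.024 351 [0.3634 0.3637 0.0186] [0.339 0.338 0.012] [0.391 0.387 0.023] 0.0186
0.026 0.036 189 [0.3637 0.3579 0.0307] [0.353 0.335 0.026] [0.376 0.385 0.036] 0.0302
0.036 0.055 251 [0.364  0.363  0.0424] [0.354 0.347 0.036] [0.375 0.379 0.054] 0.0421
0.055 0.09 30 [0.3649 0.3631 0.06  ] [0.35  0.355 0.057] [0.379 0.371 0.065] 0.06
side 510 284 309 202 232
0.012 0.024 227 [0.3673 0.3709 0.018 ] [0.342 0.34  0.012] [0.393 0.39  0.024] 0.0185
0.026 0.036 84 [0.3661 0.3774 0.0314] [0.354 0.345 0.026] [0.378 0.388 0.036] 0.0309
0.036 0.055 126 [0.3658 0.3664 0.0425] [0.356 0.346 0.036] [0.376 0.382 0.054] 0.0423
0.055 0.09 17 [0.3654 0.3652 0.0592] [0.352 0.355 0.056] [0.38  0.374 0.063] 0.0597
```

View pics/z_top.png

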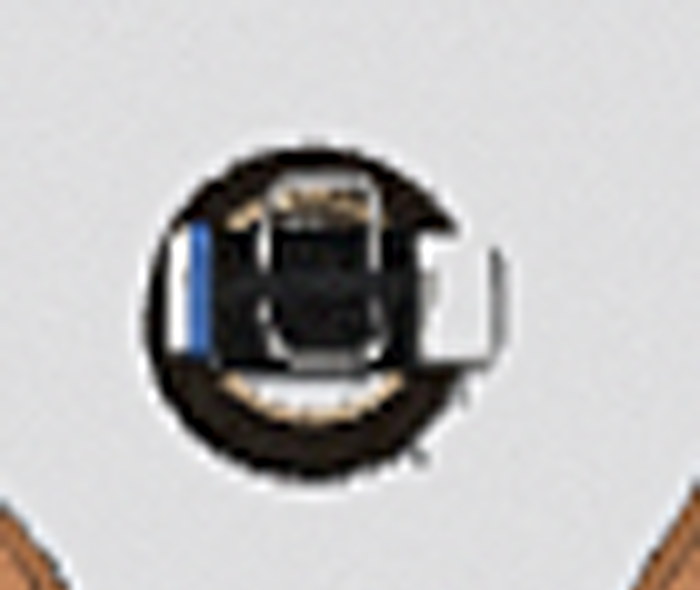

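View pics/z_side.png

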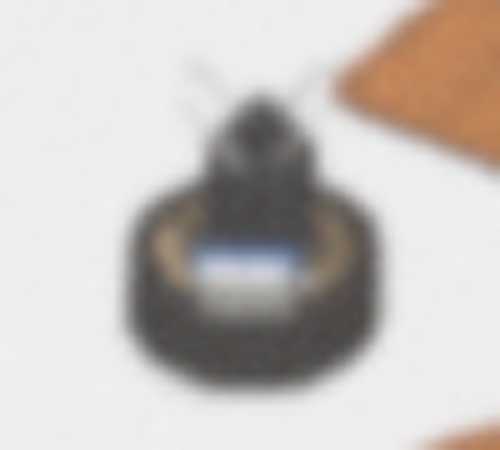

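The top crop shows the clip ridge and the eraser both running along about world y, with the body at crop (310,300). The side crop agrees. I next work out the angles and the approach offsets.

```bash
cat > go.py <<'E'
from bench import *
from h import *
from scipy.spatial.transform import Rotation as R
def go(x,y,z,ang):
    "ang: direction of tool y in the world, deg from +y towards +x"
    s=get_state();r=R.from_rotvec(s["tool_rot"]).as_matrix();p=s["position"]
    d=r.T@(np.array([x,y,z])-p)*1000
    cur=np.degrees(np.arctan2(r[0,1],r[1,1]));sp=(ang-cur+90)%180-90
    print("t",round(s["time"],2),"pos",p.round(4),"ang",cur.round(2),"z-axis",r[:,2].round(3),"d",d.round(1),"spin",sp.round(1),"w",round(s["grip_width"]*87,1),"gf",round(s["grip_force"],1),"F",s["ft_force"].round(1))
E
python3 - <<'E'
from go import *
for n in("top","side"):
    d=dict(np.load(n+"0.npz"));P=depthpts(d)
    m=(abs(P[...,0]-.364)<.035)&(abs(P[...,1]-.363)<.035)
    for nm,lo,hi in(("tape",.012,.023),("eraser",.026,.034),("clip",.036,.05),("pile",.012,.07)):
        q=(P[m&(P[...,2]>lo)&(P[...,2]<hi)][:,:2]*1000).astype(np.float32)
        print(n,nm,[np.round(v,1) for v in cv2.minAreaRect(q)],"circ",[np.round(v,1) for v in cv2.minEnclosingCircle(q)])
go(.365,.364,.15,2)
E
```

```text
top tape [array([365.4, 363.1]), array([48.5, 52.3]), np.float64(88.3)] circ [array([365.4, 361.2]), np.float64(27.0)]
top eraser [array([363.8, 359.9]), array([49.9, 23.2]), np.float64(87.6)] circ [array([365.7, 359.8]), np.float64(26.2)]
top clip [array([364.3, 362.9]), array([31.6, 21.2]), np.float64(89.1)] circ [array([365. , 362.1]), np.float64(17.7)]
top pile [array([365.4, 361.1]), array([52.6, 52.3]), np.float64(87.1)] circ [array([365.9, 360.5]), np.float64(27.7)]
side tape [array([367.7, 365. ]), array([49.5, 51.4]), np.float64(87.9)] circ [array([367.2, 362.7]), np.float64(27.4)]
side eraser [array([365.8, 366.6]), array([42.5, 24. ]), np.float64(88.0)] circ [array([368.6, 365.7]), np.float64(22.4)]
side clip [array([366.4, 364.1]), array([20.2, 35.5]), np.float64(0.6)] circ [array([365.2, 364.4]), np.float64(18.1)]
side pile [array([367.7, 365. ]), array([49.5, 51.4]), np.float64(87.9)] circ [array([367.2, 362.7]), np.float64(27.4)]
t 0.1 pos [0.1442 0.6333 0.2356] ang 12.82 z-axis [-0.    -0.002 -1.   ] d [-275.  -213.4   86. ] spin -10.8 w 87.0 gf 0.0 F [-0.1 -0.1 -0.2]
```

```bash
python3 -m jog '[{"claw":87,"dx":-30,"dy":-23,"dz":0,"spin":-2},{"claw":87,"dx":-60,"dy":-46,"dz":0,"spin":-4},{"claw":87,"dx":-90,"dy":-70,"dz":0,"spin":-6},{"claw":87,"dx":-120,"dy":-93,"dz":5,"spin":-8},{"claw":87,"dx":-150,"dy":-116,"dz":15,"spin":-10},{"claw":87,"dx":-180,"dy":-140,"dz":30,"spin":-11},{"claw":87,"dx":-210,"dy":-163,"dz":45,"spin":-11},{"claw":87,"dx":-240,"dy":-186,"dz":60,"spin":-11},{"claw":87,"dx":-265,"dy":-205,"dz":75,"spin":-11},{"claw":87,"dx":-275,"dy":-213,"dz":86,"spin":-11},{"claw":87,"dx":-275,"dy":-213,"dz":86,"spin":-11},{"claw":87,"dx":-275,"dy":-213,"dz":86,"spin":-11},{"claw":87,"dx":-275,"dy":-213,"dz":86,"spin":-11}]' 10; python3 -c "
from go import *
go(.365,.3635,.049,2)
d=get_image('top');cv2.imwrite('pics/a.png',d['frame'][::,:,::-1][150:330,260:500])"
```

```text
time: 1.18
position: [0.3643, 0.3667, 0.1511]
tool_rot: [-0.047, -3.141, -0.002]
ft_force: [0.1, 0.1, 0.4]
grip_width: 1.007
grip_force: 0.0
t 1.18 pos [0.3643 0.3667 0.1511] ang 1.71 z-axis [-0.     0.001 -1.   ] d [ -0.8  -3.3 102.1] spin 0.3 w 87.6 gf 0.0 F [0.1 0.1 0.4]
```

View pics/a.png

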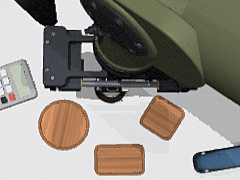

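The gripper is over the pile with nothing touching, so I go down and close on the clip.

```bash
python3 -m jog '[{"claw":70,"dx":-1,"dy":-3,"dz":25,"spin":0},{"claw":60,"dx":-1,"dy":-3,"dz":50,"spin":0},{"claw":55,"dx":-1,"dy":-3,"dz":75,"spin":0},{"claw":50,"dx":-1,"dy":-3,"dz":92,"spin":0},{"claw":50,"dx":-1,"dy":-3,"dz":102,"spin":0},{"claw":50,"dx":-1,"dy":-3,"dz":103,"spin":0},{"claw":50,"dx":-1,"dy":-3,"dz":103,"spin":0},{"claw":50,"dx":-1,"dy":-3,"dz":103,"spin":0}]' 10; python3 -c "
from go import *
go(.365,.3635,.048,2)
d=get_image('side');cv2.imwrite('pics/b.png',cv2.resize(d['frame'][170:260,240:380,::-1],None,fx=5,fy=5))"
```

```text
time: 1.9
position: [0.3665, 0.3634, 0.0489]
tool_rot: [0.048, 3.14, 0.003]
ft_force: [0.5, -0.4, -0.2]
grip_width: 0.588
grip_force: 0.0
t 1.9 pos [0.3665 0.3634 0.0489] ang 1.77 z-axis [ 0.001  0.002 -1.   ] d [1.5 0.  0.9] spin 0.2 w 51.1 gf 0.0 F [ 0.5 -0.4 -0.2]
```

View pics/b.png

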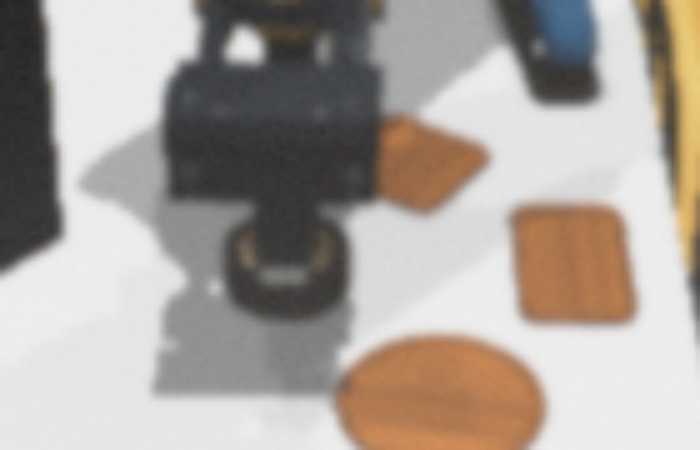

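The finger stands over the eraser's end, in line with the clip. Closing now.

```bash
python3 -m jog '[{"claw":40,"dx":1,"dz":1},{"claw":36,"dx":1,"dz":1},{"claw":33,"dx":1,"dz":1},{"claw":30,"dx":1,"dz":1},{"claw":26,"dx":1,"dz":1},{"claw":26,"dx":1,"dz":1},{"claw":26,"dx":1,"dz":1},{"claw":26,"dx":1,"dz":1}]' 10;  python3 -m jog '[{"claw":26,"dz":-5},{"claw":26,"dz":-12},{"claw":26,"dz":-22},{"claw":26,"dz":-34},{"claw":26,"dz":-46},{"claw":26,"dz":-55},{"claw":26,"dz":-60},{"claw":26,"dz":-60},{"claw":26,"dz":-60}]'; python3 -c "
from go import *
go(.3145,.278,.109,-33)
go(.3145,.278,.109,57)
d=get_image('side');cv2.imwrite('pics/c.png',cv2.resize(d['frame'][150:260,240:380,::-1],None,fx=5,fy=5))"
```

```text
t 1.95 pos [0.3667 0.3633 0.0491] ang 1.79 z-axis [ 0.002  0.002 -1.   ] d [ 49.4 -86.8 -60.2] spin -34.8 w 50.4 gf 0.0 F [ 0.  -0.6  1.2]
t 1.95 pos [0.3667 0.3633 0.0491] ang 1.79 z-axis [ 0.002  0.002 -1.   ] d [ 49.4 -86.8 -60.2] spin 55.2 w 50.4 gf 0.0 F [ 0.  -0.6  1.2]$[0]: bad value
$[0]: bad value
```

View pics/c.png

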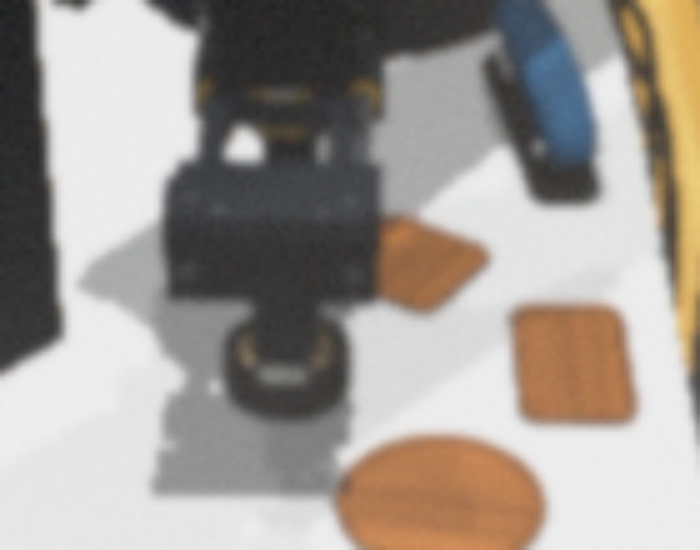

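All keys are required and nothing moved. I send the close again with complete rows.

```bash
python3 -m jog '[{"claw":40,"dx":1,"dy":0,"dz":1,"spin":0},{"claw":36,"dx":1,"dy":0,"dz":1,"spin":0},{"claw":33,"dx":1,"dy":0,"dz":1,"spin":0},{"claw":30,"dx":1,"dy":0,"dz":1,"spin":0},{"claw":26,"dx":1,"dy":0,"dz":1,"spin":0},{"claw":26,"dx":1,"dy":0,"dz":1,"spin":0},{"claw":26,"dx":1,"dy":0,"dz":1,"spin":0},{"claw":26,"dx":1,"dy":0,"dz":1,"spin":0}]' 10;  python3 -m jog '[{"claw":26,"dx":0,"dy":0,"dz":-5,"spin":0},{"claw":26,"dx":0,"dy":0,"dz":-12,"spin":0},{"claw":26,"dx":0,"dy":0,"dz":-22,"spin":0},{"claw":26,"dx":0,"dy":0,"dz":-34,"spin":0},{"claw":26,"dx":0,"dy":0,"dz":-46,"spin":0},{"claw":26,"dx":0,"dy":0,"dz":-55,"spin":0},{"claw":26,"dx":0,"dy":0,"dz":-60,"spin":0},{"claw":26,"dx":0,"dy":0,"dz":-60,"spin":0},{"claw":26,"dx":0,"dy":0,"dz":-60,"spin":0}]'; python3 -c "
from go import *
go(.3145,.278,.109,2)
d=get_image('side');cv2.imwrite('pics/d.png',cv2.resize(d['frame'][150:260,240:380,::-1],None,fx=5,fy=5))"
```

```text
time: 2.67
position: [0.3652, 0.3622, 0.0467]
tool_rot: [0.05, 3.141, 0.0]
ft_force: [0.2, -0.0, 1.7]
grip_width: 0.368
grip_force: 9.9
time: 3.42
position: [0.3651, 0.3622, 0.1068]
tool_rot: [0.05, 3.141, 0.001]
ft_force: [-0.2, 0.4, -1.5]
grip_width: 0.371
grip_force: 9.9
t 3.42 pos [0.3651 0.3622 0.1068] ang 1.82 z-axis [ 0.     0.001 -1.   ] d [ 47.9 -85.7  -2.2] spin 0.2 w 32.3 gf 9.9 F [-0.2  0.4 -1.5]
```

View pics/d.png

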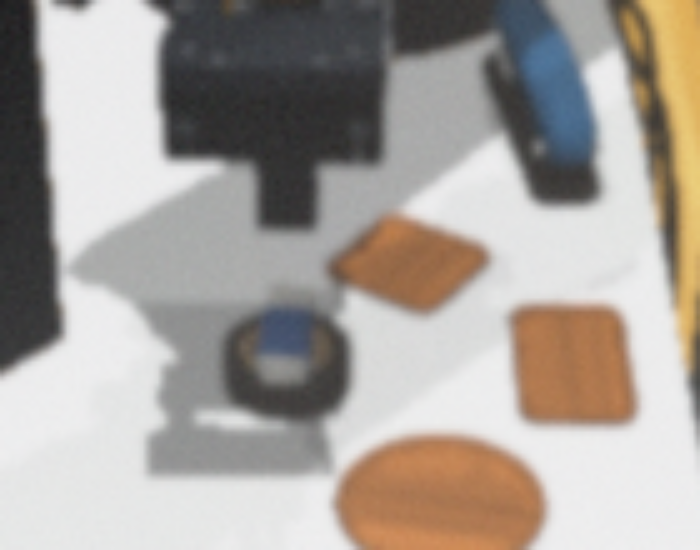

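The clip is held between the fingers, at an opening of 32.3 mm. The eraser, at crop (287,330), still sits on the roll. Moving over the square tray.

```bash
python3 -m jog '[{"claw":26,"dx":4,"dy":-8,"dz":0,"spin":-1},{"claw":26,"dx":12,"dy":-21,"dz":0,"spin":-3},{"claw":26,"dx":22,"dy":-39,"dz":0,"spin":-6},{"claw":26,"dx":32,"dy":-57,"dz":0,"spin":-9},{"claw":26,"dx":40,"dy":-72,"dz":0,"spin":-12},{"claw":26,"dx":46,"dy":-82,"dz":10,"spin":-13},{"claw":26,"dx":48,"dy":-86,"dz":25,"spin":-13},{"claw":26,"dx":48,"dy":-86,"dz":40,"spin":-13},{"claw":26,"dx":48,"dy":-86,"dz":52,"spin":-13},{"claw":26,"dx":48,"dy":-86,"dz":58,"spin":-13},{"claw":26,"dx":48,"dy":-86,"dz":58,"spin":-13},{"claw":26,"dx":48,"dy":-86,"dz":58,"spin":-13},{"claw":26,"dx":48,"dy":-86,"dz":58,"spin":-13}]'; python3 -c "
from go import *
go(.3147,.278,.0195,-11)
d=get_image('side');cv2.imwrite('pics/e.png',cv2.resize(d['frame'][150:260,240:380,::-1],None,fx=5,fy=5))"
```

```text
time: 4.55
position: [0.3146, 0.2779, 0.0491]
tool_rot: [-0.306, 3.126, 0.001]
ft_force: [-0.6, -0.0, 0.1]
grip_width: 0.365
grip_force: 9.9
t 4.55 pos [0.3146 0.2779 0.0491] ang -11.19 z-axis [ 0.001  0.001 -1.   ] d [-0.1  0.  29.6] spin 0.2 w 31.8 gf 9.9 F [-0.6 -0.   0.1]
```

View pics/e.png

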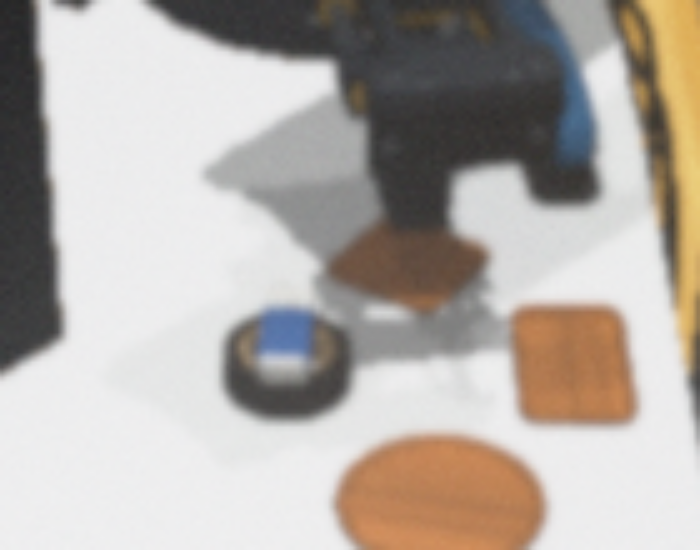

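The clip hangs over the square tray, at crop (410,260), and its position is right to a millimetre. Lowering.

```bash
python3 -m jog '[{"claw":26,"dx":0,"dy":0,"dz":10,"spin":0},{"claw":26,"dx":0,"dy":0,"dz":20,"spin":0},{"claw":26,"dx":0,"dy":0,"dz":26,"spin":0},{"claw":26,"dx":0,"dy":0,"dz":28,"spin":0},{"claw":26,"dx":0,"dy":0,"dz":29,"spin":0},{"claw":26,"dx":0,"dy":0,"dz":30,"spin":0},{"claw":26,"dx":0,"dy":0,"dz":30,"spin":0}]'; python3 -c "
from go import *
go(.3147,.278,.0185,-11)"
```

```text
time: 5.18
position: [0.3142, 0.2773, 0.0185]
tool_rot: [0.306, -3.126, 0.001]
ft_force: [0.1, -1.0, 2.6]
grip_width: 0.364
grip_force: 10.0
t 5.18 pos [0.3142 0.2773 0.0185] ang -11.17 z-axis [-0.001 -0.001 -1.   ] d [-0.6  0.6  0. ] spin 0.2 w 31.7 gf 10.0 F [ 0.1 -1.   2.6]
```

```bash
python3 -m jog '[{"claw":36,"dx":0,"dy":0,"dz":0,"spin":0},{"claw":44,"dx":0,"dy":0,"dz":0,"spin":0},{"claw":48,"dx":0,"dy":0,"dz":0,"spin":0},{"claw":48,"dx":0,"dy":0,"dz":0,"spin":0},{"claw":48,"dx":0,"dy":0,"dz":-15,"spin":0},{"claw":48,"dx":0,"dy":0,"dz":-40,"spin":0},{"claw":48,"dx":0,"dy":0,"dz":-65,"spin":0},{"claw":50,"dx":-20,"dy":20,"dz":-80,"spin":4},{"claw":50,"dx":-40,"dy":50,"dz":-90,"spin":10},{"claw":50,"dx":-40,"dy":80,"dz":-90,"spin":13},{"claw":50,"dx":-40,"dy":100,"dz":-90,"spin":13},{"claw":50,"dx":-40,"dy":120,"dz":-90,"spin":13},{"claw":50,"dx":-40,"dy":120,"dz":-90,"spin":13},{"claw":50,"dx":-40,"dy":120,"dz":-90,"spin":13}]'
python3 - <<'E'
from go import *
for n in("side","top"):
    d=get_image(n);P=depthpts(d)
    for nm,c,lo,hi in(("clip",(.3147,.278),.006,.07),("eraser",(.365,.363),.026,.036),("tape",(.365,.363),.01,.023)):
        m=(abs(P[...,0]-c[0])<.04)&(abs(P[...,1]-c[1])<.04)&(P[...,2]>lo)&(P[...,2]<hi)
        if m.sum()<20: print(n,nm,"hidden");continue
        q=(P[m][:,:2]*1000).astype(np.float32)
        print(n,nm,m.sum(),[np.round(v,1) for v in cv2.minAreaRect(q)],"z",np.percentile(P[m][:,2],[5,50,95]).round(4))
    cv2.imwrite(f'pics/f{n}.png',cv2.resize(d['frame'][150:260,240:380,::-1] if n=="side" else d["frame"][190:340,290:460,::-1],None,fx=4,fy=4))
go(.365,.364,.15,2)
E
python3 -c "
import cv2;a=cv2.imread('pics/fside.png');b=cv2.imread('pics/ftop.png')
import numpy as np
b=cv2.resize(b,(498,440));cv2.imwrite('pics/f.png',cv2.resize(np.hstack([a,b]),(800,332)))"
```

```text
time: 6.35
position: [0.3297, 0.4038, 0.1081]
tool_rot: [-0.046, -3.141, 0.001]
ft_force: [-0.9, 0.2, 1.2]
grip_width: 0.575
grip_force: 0.0
side clip 56 [array([313.3, 283.9]), array([53.7, 55.1]), np.float64(58.7)] z [0.0065 0.0107 0.0201]
side eraser 170 [array([367.3, 362.1]), array([53.1, 20.5]), np.float64(87.0)] z [0.0277 0.0302 0.0318]
side tape 259 [array([367.8, 364.3]), array([51. , 51.4]), np.float64(89.9)] z [0.0111 0.0184 0.0211]
top clip hidden
top eraser hidden
top tape hidden
t 6.45 pos [0.3306 0.402  0.1082] ang 1.86 z-axis [-0.    -0.001 -1.   ] d [-35.6 -37.  -41.8] spin 0.1 w 49.8 gf 0.0 F [ 0.8 -0.   0.6]
```

View pics/f.png

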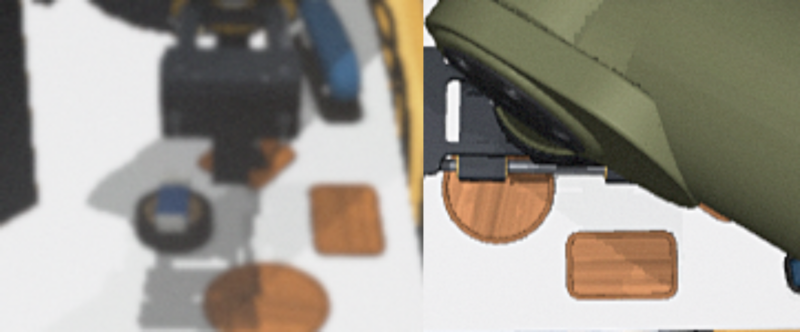

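The eraser and the roll are where they were. The arm hides the clip, so I clear the view and check it before going on.

```bash
python3 -m jog '[{"claw":50,"dx":20,"dy":15,"dz":-20,"spin":0},{"claw":50,"dx":50,"dy":35,"dz":-50,"spin":0},{"claw":50,"dx":80,"dy":60,"dz":-80,"spin":0},{"claw":50,"dx":107,"dy":90,"dz":-100,"spin":0},{"claw":50,"dx":107,"dy":100,"dz":-110,"spin":0},{"claw":50,"dx":107,"dy":100,"dz":-110,"spin":0},{"claw":50,"dx":107,"dy":100,"dz":-110,"spin":0}]'
cat > look.py <<'E'
from go import *
import sys
ims=[]
for n in("side","top"):
    d=get_image(n);P=depthpts(d)
    for nm,c,lo,hi in(("clip",(.3147,.278),.008,.07),("eraser",(.365,.363),.026,.036),("tape",(.365,.363),.01,.023),("eraser_in_tray",(.248,.349),.008,.03),("tape_in_tray",(.3055,.439),.012,.03)):
        m=(abs(P[...,0]-c[0])<.04)&(abs(P[...,1]-c[1])<.04)&(P[...,2]>lo)&(P[...,2]<hi)
        if m.sum()<20: continue
        q=(P[m][:,:2]*1000).astype(np.float32)
        print(n,nm,m.sum(),[np.round(v,1) for v in cv2.minAreaRect(q)],"z",np.percentile(P[m][:,2],[5,50,95]).round(4))
    f=d['frame'][150:270,240:380,::-1] if n=="side" else d["frame"][190:340,290:460,::-1]
    ims.append(cv2.resize(f,(400,330),interpolation=cv2.INTER_CUBIC))
cv2.imwrite(f'pics/{sys.argv[1]}.png',np.hstack(ims))
E
python3 look.py g; python3 -c "
from go import *
go(.3665,.362,.15,2.5)"
```

```text
time: 7.03
position: [0.2267, 0.5068, 0.2195]
tool_rot: [0.048, 3.14, 0.002]
ft_force: [0.3, -0.1, -0.8]
grip_width: 0.576
grip_force: 0.0
side clip 122 [array([314.3, 280.4]), array([27.8, 34.9]), np.float64(12.1)] z [0.0087 0.0161 0.0318]
side eraser 169 [array([367.3, 361.6]), array([52.3, 20.5]), np.float64(87.1)] z [0.0282 0.0304 0.0322]
side tape 252 [array([367.6, 365.6]), array([52.4, 52.3]), np.float64(81.5)] z [0.0117 0.0183 0.0209]
top clip 300 [array([315.7, 280.1]), array([51.7, 55.5]), np.float64(52.4)] z [0.0085 0.0158 0.0321]
top eraser 408 [array([365.8, 359.8]), array([49.7, 21. ]), np.float64(88.7)] z [0.0274 0.0301 0.0328]
top tape 388 [array([365.3, 363.1]), array([48.4, 52.4]), np.float64(88.2)] z [0.0141 0.0184 0.0212]
t 7.13 pos [0.2281 0.5044 0.2176] ang 1.97 z-axis [ 0.    -0.002 -1.   ] d [-143.2 -137.4   68. ] spin 0.5 w 50.1 gf 0.0 F [0.1 0.1 0.3]
```

View pics/g.png

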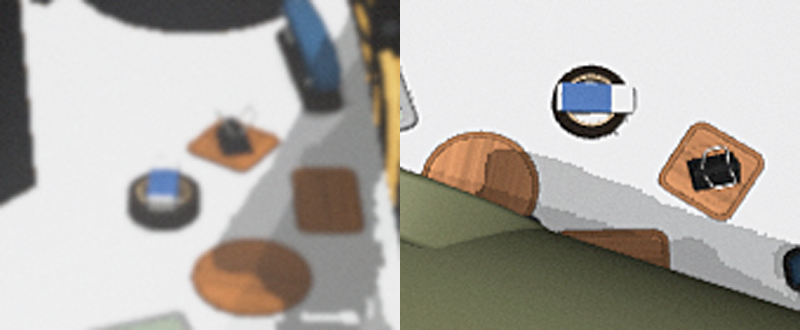

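The clip lies flat near the middle of the square tray, at composite (715,170). The eraser is at (366,361) mm, 2° off world y, with its top at 30 mm. I grip it lengthwise, which needs no spin towards the monitors.

```bash
python3 -m jog '[{"claw":70,"dx":-20,"dy":-20,"dz":0,"spin":0},{"claw":72,"dx":-45,"dy":-43,"dz":5,"spin":0},{"claw":72,"dx":-70,"dy":-67,"dz":15,"spin":0},{"claw":72,"dx":-95,"dy":-91,"dz":30,"spin":0},{"claw":72,"dx":-118,"dy":-113,"dz":45,"spin":0},{"claw":72,"dx":-136,"dy":-130,"dz":60,"spin":0},{"claw":72,"dx":-143,"dy":-137,"dz":75,"spin":0},{"claw":72,"dx":-143,"dy":-137,"dz":90,"spin":0},{"claw":72,"dx":-143,"dy":-137,"dz":105,"spin":0},{"claw":72,"dx":-143,"dy":-137,"dz":120,"spin":0},{"claw":72,"dx":-143,"dy":-137,"dz":120,"spin":0},{"claw":72,"dx":-143,"dy":-137,"dz":120,"spin":0}]'; python3 -c "
from go import *
go(.3665,.361,.037,2)"
```

```text
time: 8.13
position: [0.365, 0.3625, 0.0972]
tool_rot: [-0.054, -3.139, 0.005]
ft_force: [0.2, 0.7, 0.5]
grip_width: 0.829
grip_force: 0.0
t 8.13 pos [0.365  0.3625 0.0972] ang 1.97 z-axis [-0.002 -0.003 -1.   ] d [-1.6 -1.2 60.2] spin 0.0 w 72.1 gf 0.0 F [0.2 0.7 0.5]
```

```bash
python3 -m jog '[{"claw":70,"dx":-1,"dy":-1,"dz":20,"spin":0},{"claw":70,"dx":-1,"dy":-1,"dz":40,"spin":0},{"claw":70,"dx":-1,"dy":-1,"dz":54,"spin":0},{"claw":70,"dx":-1,"dy":-1,"dz":59,"spin":0},{"claw":66,"dx":-1,"dy":-1,"dz":60,"spin":0},{"claw":62,"dx":-1,"dy":-1,"dz":60,"spin":0},{"claw":58,"dx":-1,"dy":-1,"dz":60,"spin":0},{"claw":55,"dx":-1,"dy":-1,"dz":60,"spin":0},{"claw":52,"dx":-1,"dy":-1,"dz":60,"spin":0},{"claw":48,"dx":-1,"dy":-1,"dz":60,"spin":0},{"claw":45,"dx":-1,"dy":-1,"dz":60,"spin":0},{"claw":45,"dx":-1,"dy":-1,"dz":60,"spin":0},{"claw":45,"dx":-1,"dy":-1,"dz":60,"spin":0}]' 10; python3 -c "
from go import *
go(.3665,.361,.097,2)"
```

```text
time: 9.22
position: [0.3665, 0.3644, 0.0392]
tool_rot: [0.05, 3.14, 0.001]
ft_force: [-0.0, -1.2, 4.1]
grip_width: 0.598
grip_force: 10.0
t 9.22 pos [0.3665 0.3644 0.0392] ang 1.82 z-axis [ 0.001  0.001 -1.   ] d [ -0.2  -3.3 -57.8] spin 0.2 w 52.1 gf 10.0 F [-0.  -1.2  4.1]
```

The fingers have the eraser at 52.1 mm. Lifting and checking.

```bash
python3 -m jog '[{"claw":45,"dx":0,"dy":0,"dz":-4,"spin":0},{"claw":45,"dx":0,"dy":0,"dz":-10,"spin":0},{"claw":45,"dx":0,"dy":0,"dz":-20,"spin":0},{"claw":45,"dx":0,"dy":0,"dz":-32,"spin":0},{"claw":45,"dx":0,"dy":0,"dz":-44,"spin":0},{"claw":45,"dx":0,"dy":0,"dz":-54,"spin":0},{"claw":45,"dx":0,"dy":0,"dz":-60,"spin":0},{"claw":45,"dx":0,"dy":0,"dz":-60,"spin":0},{"claw":45,"dx":0,"dy":0,"dz":-60,"spin":0}]'; python3 look.py h;python3 -c "
from go import *
go(.248,.349,.06,0)"
```

```text
time: 9.97
position: [0.3663, 0.3642, 0.0991]
tool_rot: [0.05, 3.141, 0.001]
ft_force: [-0.3, -1.2, -1.5]
grip_width: 0.595
grip_force: 10.0
side clip 127 [array([315.1, 280.4]), array([35.5, 28.2]), np.float64(89.2)] z [0.0087 0.0152 0.0317]
side tape 335 [array([367. , 363.2]), array([53.2, 53.5]), np.float64(28.1)] z [0.0111 0.0183 0.0204]
top clip 299 [array([312.7, 279.6]), array([53. , 52.5]), np.float64(57.4)] z [0.0087 0.0154 0.0328]
top tape 191 [array([346.7, 363. ]), array([46.6, 15.1]), np.float64(87.2)] z [0.0136 0.0184 0.0208]
t 10.07 pos [0.3658 0.3636 0.0981] ang 1.82 z-axis [-0.001 -0.001 -1.   ] d [117.2 -18.3  38.2] spin -1.8 w 51.6 gf 10.0 F [-1.   0.7 -0.2]
```

View pics/h.png

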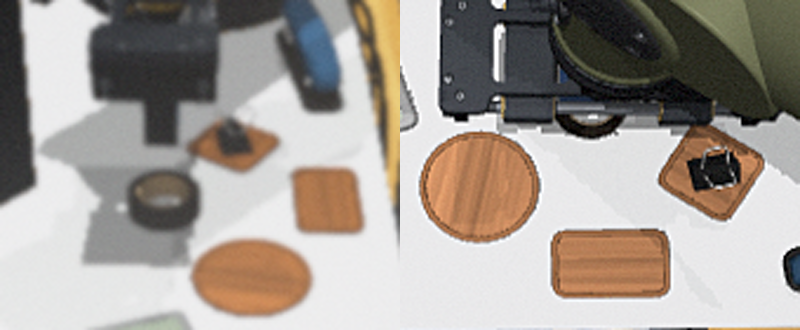

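The eraser is up and the roll is bare and unmoved, at composite (163,200). Carrying the eraser over the rectangular tray.

```bash
python3 -m jog '[{"claw":45,"dx":8,"dy":-1,"dz":0,"spin":0},{"claw":45,"dx":22,"dy":-4,"dz":0,"spin":-1},{"claw":45,"dx":42,"dy":-7,"dz":0,"spin":-1},{"claw":45,"dx":64,"dy":-10,"dz":0,"spin":-2},{"claw":45,"dx":86,"dy":-14,"dz":0,"spin":-2},{"claw":45,"dx":104,"dy":-17,"dz":5,"spin":-2},{"claw":45,"dx":115,"dy":-18,"dz":15,"spin":-2},{"claw":45,"dx":118,"dy":-18,"dz":30,"spin":-2},{"claw":45,"dx":118,"dy":-18,"dz":45,"spin":-2},{"claw":45,"dx":118,"dy":-18,"dz":55,"spin":-2},{"claw":45,"dx":118,"dy":-18,"dz":60,"spin":-2},{"claw":45,"dx":118,"dy":-18,"dz":60,"spin":-2},{"claw":45,"dx":118,"dy":-18,"dz":60,"spin":-2}]'; python3 -c "
from go import *
go(.248,.349,.0205,0)"
```

```text
time: 11.15
position: [0.2478, 0.3497, 0.0384]
tool_rot: [0.004, -3.141, 0.001]
ft_force: [-0.4, -0.7, -0.8]
grip_width: 0.593
grip_force: 10.0
t 11.15 pos [0.2478 0.3497 0.0384] ang -0.15 z-axis [-0. -0. -1.] d [-0.2 -0.7 17.9] spin 0.2 w 51.6 gf 10.0 F [-0.4 -0.7 -0.8]
```

```bash
python3 -m jog '[{"claw":45,"dx":0,"dy":0,"dz":7,"spin":0},{"claw":45,"dx":0,"dy":0,"dz":12,"spin":0},{"claw":45,"dx":0,"dy":0,"dz":15,"spin":0},{"claw":45,"dx":0,"dy":0,"dz":16,"spin":0},{"claw":45,"dx":0,"dy":0,"dz":17,"spin":0},{"claw":45,"dx":0,"dy":0,"dz":17,"spin":0},{"claw":45,"dx":0,"dy":0,"dz":17,"spin":0}]'; python3 -c "
from go import *
go(.248,.349,.0205,0)"
```

```text
time: 11.73
position: [0.2478, 0.3497, 0.0223]
tool_rot: [0.005, -3.142, 0.001]
ft_force: [-1.4, -2.5, 7.2]
grip_width: 0.591
grip_force: 10.0
t 11.73 pos [0.2478 0.3497 0.0223] ang -0.17 z-axis [-0. -0. -1.] d [-0.2 -0.7  1.8] spin 0.2 w 51.4 gf 10.0 F [-1.4 -2.5  7.2]
```

It has touched down, with 7 N upwards. I release, lift and go over the roll, where both trays are in view.

```bash
python3 -m jog '[{"claw":55,"dx":0,"dy":0,"dz":0,"spin":0},{"claw":60,"dx":0,"dy":0,"dz":0,"spin":0},{"claw":62,"dx":0,"dy":0,"dz":0,"spin":0},{"claw":62,"dx":0,"dy":0,"dz":0,"spin":0},{"claw":62,"dx":0,"dy":0,"dz":-15,"spin":0},{"claw":64,"dx":0,"dy":0,"dz":-40,"spin":0},{"claw":87,"dx":-5,"dy":0,"dz":-65,"spin":0},{"claw":87,"dx":-30,"dy":3,"dz":-80,"spin":0},{"claw":87,"dx":-60,"dy":7,"dz":-85,"spin":0},{"claw":87,"dx":-90,"dy":10,"dz":-85,"spin":0},{"claw":87,"dx":-110,"dy":13,"dz":-85,"spin":0},{"claw":87,"dx":-118,"dy":14,"dz":-85,"spin":0},{"claw":87,"dx":-118,"dy":14,"dz":-85,"spin":0},{"claw":87,"dx":-118,"dy":14,"dz":-85,"spin":0}]'; python3 look.py i;python3 -c "
from go import *
go(.366,.363,.03,0)"
```

```text
time: 12.9
position: [0.3645, 0.3639, 0.106]
tool_rot: [0.005, -3.14, 0.002]
ft_force: [-1.1, -0.3, -0.8]
grip_width: 0.996
grip_force: 0.0
side clip 121 [array([315. , 278.4]), array([35.4, 28.2]), np.float64(88.1)] z [0.0085 0.0155 0.0327]
side tape 333 [array([367.8, 362.6]), array([53.9, 51.4]), np.float64(90.0)] z [0.0112 0.0182 0.0207]
side eraser_in_tray 170 [array([247.9, 352.7]), array([51.8, 20.6]), np.float64(89.5)] z [0.0098 0.0139 0.0157]
top clip 292 [array([313.7, 282.7]), array([52.1, 43.5]), np.float64(50.9)] z [0.0088 0.0155 0.033 ]
top tape 202 [array([357. , 368.6]), array([52.1, 31. ]), np.float64(51.2)] z [0.0147 0.0184 0.0213]
top eraser_in_tray 426 [array([246.6, 348.6]), array([44.2, 75.5]), np.float64(4.0)] z [0.0107 0.0137 0.0165]
t 13.0 pos [0.3637 0.3641 0.1061] ang -0.27 z-axis [-0.002 -0.001 -1.   ] d [-2.4 -1.1 76.1] spin 0.3 w 86.8 gf 0.0 F [-0.6 -0.7  0.4]
```

View pics/i.png

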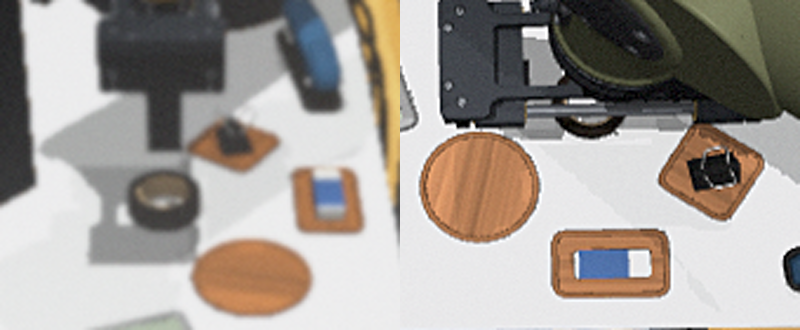

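The eraser lies flat and lengthwise in its tray, at composite (612,263), top at 14 mm. The roll stands at (366.5,363) mm, top 18.5 mm. Going for the roll.

```bash
python3 -m jog '[{"claw":87,"dx":-3,"dy":-1,"dz":20,"spin":0},{"claw":87,"dx":-3,"dy":-1,"dz":45,"spin":0},{"claw":87,"dx":-3,"dy":-1,"dz":65,"spin":0},{"claw":87,"dx":-3,"dy":-1,"dz":80,"spin":0},{"claw":80,"dx":-3,"dy":-1,"dz":85,"spin":0},{"claw":72,"dx":-3,"dy":-1,"dz":85,"spin":0},{"claw":66,"dx":-3,"dy":-1,"dz":85,"spin":0},{"claw":62,"dx":-3,"dy":-1,"dz":85,"spin":0},{"claw":58,"dx":-3,"dy":-1,"dz":85,"spin":0},{"claw":54,"dx":-3,"dy":-1,"dz":85,"spin":0},{"claw":50,"dx":-3,"dy":-1,"dz":85,"spin":0},{"claw":46,"dx":-3,"dy":-1,"dz":85,"spin":0},{"claw":46,"dx":-3,"dy":-1,"dz":85,"spin":0},{"claw":46,"dx":-3,"dy":-1,"dz":85,"spin":0}]' 15; python3 -c "
from go import *
go(.3055,.439,.08,0)"
```

```text
time: 14.17
position: [0.3688, 0.3633, 0.0221]
tool_rot: [-0.005, 3.141, 0.001]
ft_force: [0.4, -0.4, 4.8]
grip_width: 0.597
grip_force: 15.0
t 14.17 pos [0.3688 0.3633 0.0221] ang -0.17 z-axis [ 0.  0. -1.] d [ 63.1  75.9 -57.9] spin 0.2 w 51.9 gf 15.0 F [ 0.4 -0.4  4.8]
```

```bash
python3 -m jog '[{"claw":46,"dx":0,"dy":0,"dz":-4,"spin":0},{"claw":46,"dx":0,"dy":0,"dz":-12,"spin":0},{"claw":46,"dx":0,"dy":0,"dz":-24,"spin":0},{"claw":46,"dx":0,"dy":0,"dz":-36,"spin":0},{"claw":46,"dx":0,"dy":0,"dz":-46,"spin":0},{"claw":46,"dx":0,"dy":0,"dz":-50,"spin":0},{"claw":46,"dx":10,"dy":12,"dz":-50,"spin":0},{"claw":46,"dx":22,"dy":27,"dz":-50,"spin":0},{"claw":46,"dx":36,"dy":44,"dz":-50,"spin":0},{"claw":46,"dx":48,"dy":59,"dz":-50,"spin":0},{"claw":46,"dx":58,"dy":70,"dz":-50,"spin":0},{"claw":46,"dx":61,"dy":76,"dz":-50,"spin":0},{"claw":46,"dx":61,"dy":76,"dz":-40,"spin":0},{"claw":46,"dx":61,"dy":76,"dz":-30,"spin":0},{"claw":46,"dx":61,"dy":76,"dz":-25,"spin":0},{"claw":46,"dx":61,"dy":76,"dz":-25,"spin":0}]'; python3 look.py j; python3 -c "
from go import *
go(.307,.439,.0245,0)"
```

```text
time: 15.5
position: [0.3075, 0.4364, 0.0443]
tool_rot: [0.002, -3.14, 0.006]
ft_force: [-0.4, -0.8, -0.7]
grip_width: 0.596
grip_force: 15.0
side eraser_in_tray 92 [array([243.8, 352.5]), array([13.1, 51.8]), np.float64(2.6)] z [0.0111 0.0138 0.0156]
side tape_in_tray 38 [array([303.7, 451.4]), array([52.3, 22.4]), np.float64(7.4)] z [0.0231 0.0259 0.0292]
top eraser_in_tray 65 [array([238.9, 371.8]), array([13.6, 34.6]), np.float64(15.0)] z [0.0105 0.0137 0.0162]
t 15.6 pos [0.3079 0.4377 0.0459] ang -0.08 z-axis [-0.    -0.001 -1.   ] d [ 0.9  1.3 21.4] spin 0.1 w 51.8 gf 15.0 F [-0.1  0.  -1.1]
```

View pics/j.png

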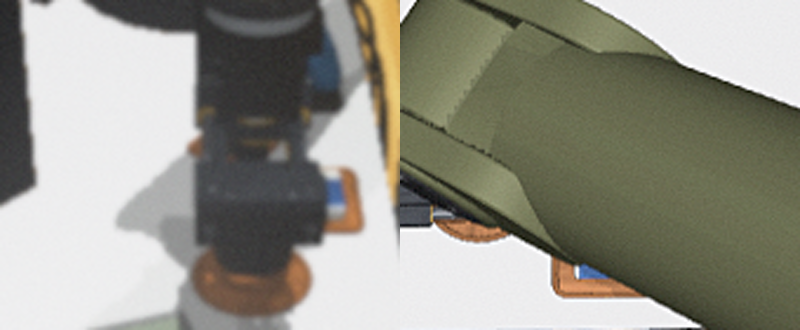

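The roll is held over the round tray, at composite (253,275). Lowering gently.

```bash
python3 -m jog '[{"claw":46,"dx":1,"dy":1,"dz":8,"spin":0},{"claw":46,"dx":1,"dy":1,"dz":14,"spin":0},{"claw":46,"dx":1,"dy":1,"dz":18,"spin":0},{"claw":46,"dx":1,"dy":1,"dz":20,"spin":0},{"claw":46,"dx":1,"dy":1,"dz":21,"spin":0},{"claw":46,"dx":1,"dy":1,"dz":22,"spin":0},{"claw":46,"dx":1,"dy":1,"dz":22,"spin":0}]'; python3 -c "
from go import *
go(.307,.439,.0245,0)"
```

```text
time: 16.18
position: [0.3063, 0.44, 0.0245]
tool_rot: [-0.005, 3.142, 0.0]
ft_force: [0.4, 0.6, -0.5]
grip_width: 0.6
grip_force: 15.0
t 16.18 pos [0.3063 0.44   0.0245] ang -0.18 z-axis [ 0.  0. -1.] d [-0.7 -1.   0. ] spin 0.2 w 52.2 gf 15.0 F [ 0.4  0.6 -0.5]
```

No contact yet, so I creep another 3 mm.

```bash
python3 -m jog '[{"claw":46,"dx":0,"dy":0,"dz":1,"spin":0},{"claw":46,"dx":0,"dy":0,"dz":2,"spin":0},{"claw":46,"dx":0,"dy":0,"dz":2,"spin":0}]'; python3 -m jog '[{"claw":46,"dx":0,"dy":0,"dz":0.5,"spin":0},{"claw":46,"dx":0,"dy":0,"dz":1,"spin":0},{"claw":46,"dx":0,"dy":0,"dz":1,"spin":0}]'
```

```text
time: 16.43
position: [0.3065, 0.4402, 0.0241]
tool_rot: [-0.005, 3.141, 0.001]
ft_force: [-2.6, -2.9, 8.9]
grip_width: 0.596
grip_force: 15.0
time: 16.68
position: [0.3065, 0.4402, 0.024]
tool_rot: [-0.005, 3.142, 0.001]
ft_force: [-3.5, -4.7, 14.5]
grip_width: 0.601
grip_force: 15.0
```

It is seated: 14 N and no more travel. Releasing and backing off.

```bash
python3 -m jog '[{"claw":46,"dx":0,"dy":0,"dz":-2,"spin":0},{"claw":56,"dx":0,"dy":0,"dz":-2,"spin":0},{"claw":64,"dx":0,"dy":0,"dz":-2,"spin":0},{"claw":70,"dx":0,"dy":0,"dz":-2,"spin":0},{"claw":72,"dx":0,"dy":0,"dz":-2,"spin":0},{"claw":72,"dx":0,"dy":0,"dz":-15,"spin":0},{"claw":72,"dx":0,"dy":0,"dz":-40,"spin":0},{"claw":72,"dx":0,"dy":0,"dz":-75,"spin":0},{"claw":72,"dx":0,"dy":0,"dz":-110,"spin":0},{"claw":72,"dx":0,"dy":10,"dz":-145,"spin":0},{"claw":72,"dx":30,"dy":40,"dz":-180,"spin":0},{"claw":72,"dx":60,"dy":70,"dz":-200,"spin":0},{"claw":72,"dx":90,"dy":100,"dz":-210,"spin":0},{"claw":72,"dx":120,"dy":130,"dz":-210,"spin":0},{"claw":72,"dx":150,"dy":160,"dz":-210,"spin":0},{"claw":72,"dx":160,"dy":180,"dz":-210,"spin":0},{"claw":72,"dx":160,"dy":190,"dz":-210,"spin":0},{"claw":72,"dx":160,"dy":190,"dz":-210,"spin":0},{"claw":72,"dx":160,"dy":190,"dz":-210,"spin":0}]'; python3 look.py k
```

```text
time: 18.27
position: [0.1455, 0.6293, 0.2305]
tool_rot: [-0.006, 3.141, -0.003]
ft_force: [0.6, 0.9, 0.6]
grip_width: 0.826
grip_force: 0.0
side clip 120 [array([315.1, 279.6]), array([33.1, 28.2]), np.float64(88.9)] z [0.0082 0.0159 0.033 ]
side eraser_in_tray 170 [array([247.9, 351.4]), array([20.6, 52.9]), np.float64(0.2)] z [0.0098 0.0139 0.0157]
side tape_in_tray 396 [array([305.5, 442.2]), array([53.6, 52.9]), np.float64(71.2)] z [0.0133 0.0203 0.0225]
top clip 295 [array([310.5, 275.7]), array([44.8, 57.2]), np.float64(54.1)] z [0.0086 0.0159 0.0329]
top eraser_in_tray 423 [array([249.8, 343.2]), array([64.4, 41.3]), np.float64(73.9)] z [0.011  0.0137 0.0165]
top tape_in_tray 531 [array([303.7, 441.4]), array([51.2, 53.2]), np.float64(89.4)] z [0.0174 0.0207 0.0236]
```

View pics/k.png

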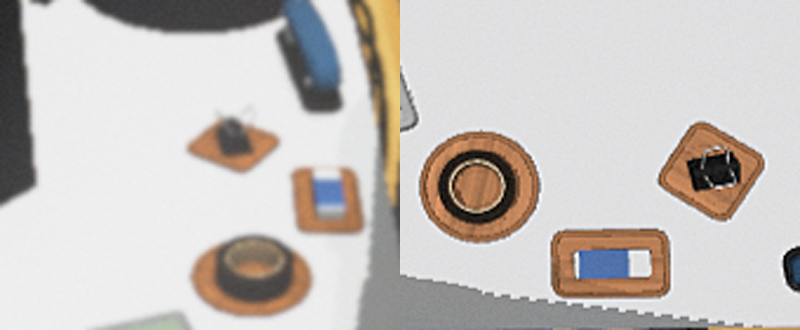

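All three things lie flat and centred in their trays: the roll at (478,185), the eraser at (612,263) and the clip at (714,170). Handing in.

```bash
python3 -c "
from bench import *
print(close_job())"
```

```text
the job is handed in; nothing more can be done
None
```

The job is handed in after about 18 s of robot time: the last camera check showed the clip, eraser and tape roll flat and centred in their own trays, though the hand-in gave no verdict and I did not re-measure the calculator or earphone case.

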